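# Throttle a dust gate to its half-way stop

## Task

Throttle the smaller of the two dust gates to half: with the fingertips push the wooden block of its sprung slide all the way in, then back away so that the slide springs back out and is caught half-way by its stop pin. Do not pinch or pull the block, leave the larger gate open, and leave everything else on the bench where it is.

Things in the scene. Friction and masses are not known exactly. Their poses are not given: they have to be found in the camera images.
- small_gate: the smaller dust gate, fixed to the bench: a plywood base 143 (x) x 90 x 28 mm with aluminium rails, a round open steel port of 50 mm bore, top 65 mm high, near its far (+x) end, and at its near (-x) end a steel bridge, 59 mm high, with the stop pin. Origin: centre of the base's underside; x: the direction in which its slide is pushed in; z up.
- small_push (a point): middle of the flat outer face (facing the gate's -x) of the upright wooden push block at the outer end of the smaller gate's slide, 40 mm above the bench; moves with the slide. The block is 70 mm wide (gate's y), its bottom 8 mm and its top 64 mm above the bench; at rest this face is at x = -149.5 mm of the gate
- small_slide (a joint): how far the smaller gate's slide is in, m: 0 at rest (port open), 0.025 caught on the stop pin (port half covered), 0.050 fully in at its end stop. A spring pushes it out with 4 N at rest, 10 N fully in. A tooth on the slide lifts the pin on the way in; just past 0.025 the pin drops behind the tooth, and catches the slide there as it comes back
- small_back: steel strip, 66 x 24 mm, on the inner (+x) side of the smaller gate's push block, 38 to 62 mm above the bench; block and strip together are 18 mm thick. Fingers on it mean that the block is pinched or pulled: not allowed. Origin on its outer side, at bench height.
- small_pin (a joint): how far the smaller gate's stop pin is lifted, m: 0 down, about 0.008 while the tooth passes under it; it falls by itself
- wide_gate: the larger dust gate, the same but with a base 182 (along x) x 116 mm and a port of 76 mm bore; its push block is the same size, its push face at x = -195 mm. Origin and axes as for the smaller one. To be left open.
- wide_slide (a joint): how far the larger gate's slide is in, m: 0 at rest (port open), 0.038 on its stop pin, 0.076 fully in
- small_head (a point): top of the dark round head of the smaller gate's stop pin, 18 mm across, 71 mm above the bench when down, standing on the bridge at x = -59.5 mm of the gate
- offcut: offcut of wood, 90 x 40 x 35 mm, lying between the gates. To be left where it is. Origin: centre of its underside or of its length.
- tape: black tape measure, 60 x 50 x 36 mm. To be left where it is. Origin: centre of its underside or of its length.
- screwdriver: screwdriver lying on the bench. To be left where it is. Origin: centre of its underside or of its length.
- wrench: wrench lying on the bench. To be left where it is. Origin: centre of its underside or of its length.
- jar: glass jar of 60 mm diameter, 70 mm high. To be left where it is. Origin: centre of its underside or of its length.

How it is judged:
By the outcome, as a careful person would: the job done as asked, in the order asked, and still so for the second after the job is handed in, with the robot touching nothing.
It also fails if it takes over 34 s, if anything falls off the work surface, if the arm or the gripper's body presses on something with over 40 N, if the wrist force passes 120 N, or if a joint passes its speed limit or range.

## Robot

A 6-joint arm with a two-finger parallel gripper is mounted at the origin on the work surface. World frame = base frame: x ahead of the robot, y to its left, z up, the work surface at z = 0. Lengths are in m, angles in rad, forces in N, time in s.
With the tool pointing down it reaches from about 0.225 to 0.875 m from the base axis. Payload 3.4 kg.
Tool frame: the origin (TCP) lies at the very end of the fingers, on their centre line; the grasp point (between the pads) lies 19 mm behind it (manip.grasp_offset is the distance from the TCP to the grasp point, in m); x points along the fingers, y is the direction in which the jaws open and shut, and the axes are right-handed (so a half turn about x gives the same grasp; the last joint's range is limited). The gripper opens to 85 mm and grips with 20 to 120 N. Pads are 22 mm wide; open, the fingers measure 114 mm over their backs; the gripper's body (76 mm by 85 mm) begins 54 mm behind the grasp point. The pads swing forward as they close: fully open they stand 13 mm farther back than shut.
Start: joints at [-1.313, 0.276, 1.505, -0, 1.361, -0.121], TCP at [0.213, -0.534, 0.231] pointing down, gripper open.
Joint ranges: [-2.89, 2.89], [-0.75, 2.08], [0.22, 2.7], [-1.18, 4.32], [0.11, 2.71], [-2.7, 2.7]. Speed limits (rad/s): [2.57, 2.57, 3.14, 3.14, 3.14, 3.14].

## Interface

Orientations are given as a unit quaternion [w, x, y, z].
In Python, from rig import manip gives the robot as it stands.
- The arm moves only by the tool step_arm, never from a script. Its argument "increments" is a list of rows, each an object with "grip": the opening, from 0 (shut) to 1 (fully open); "delta_pos": the shift along the world's x, y, z in m, a list of three; "twist": the turn about the world's z in degrees. A call has 1 to 10 rows; each row shifts and turns the commanded pose from where the row before left it; what a row does not reach is not made up. A row lasts 1/12 s, in which the tool goes at most 41.7 mm and 7.16 degrees, less where a joint would pass 70% of its speed; a pose out of reach is approached as far as the arm can. A call with a gripper value outside its range is refused whole. The fingers move at their own pace and stop on an object; "force" is the grip in N (left out, the last holds). Time passes only in rows, so rows that do not move let the fingers close. It gives the time, the measured TCP pose, the force and the opening at its end, in the units of the state.
- manip.get_state(): the state, without advancing time (a new reading comes with each control period).
- manip.get_image(name): name is "scene" or "side" or "wrist"; returns a dict with "img" (480x640x3 uint8, red, green, blue), "fx", "fy", "cx", "cy" (pixels), "rvec" (rotation vector, rad) and "tvec" (3), from world to camera coordinates, as OpenCV has them; the wrist camera has in their place "mount" (4x4, takes a point from camera to tool coordinates, whose origin is the TCP and whose axes are the tool frame's). Camera axes: x right, y down, z forward; pixel columns grow to the right and rows downward; lengths in m; the calibration is good to about 2 mm. A picture is of the moment at which its call begins: read the wrist's pose just before it. There is no depth.
- manip.sign_off(): hands the job in, once; it reports no verdict.
The state is a dict: "clock": time; "qpos": joint angles; "qd": joint speeds; "effort": joint torques, N m; "position": TCP position; "ee_rot": TCP orientation; "contact_force": force on the tool from outside, world axes, zero at the start; "moment": the same for the moment, N m; "width": finger opening in m.
Only numpy, scipy, OpenCV 4.12 (cv2) and the standard library are available. Lean on these libraries where they do the work, as an engineer would, in place of code of your own. Each camera call takes 0.05 s, during which the arm holds its last target. There are 200 camera calls.

## Working session

There is one attempt and no reset: what is moved stays moved. The work goes in short steps, Python scripts to look and compute and a tool call to move; the robot and the scene stay as the last step left them, time stands still between calls to the robot, and variables do not carry over. Pictures are saved under pics/ and viewed, about 8 in all and at most 12, crops included, and the job is handed in when it is done.

Besides the shell and the picture viewer there is one more tool, called after ">>>" as name(argument=value, ...) on one line, values as JSON. step_arm: Moves the arm, as the interface text tells. Its arguments: {"type":"object","properties":{"increments":{"type":"array"},"force":{"type":"number"}},"required":["increments"]}

```bash
mkdir -p pics; cat > h.py <<'E'
import cv2,numpy as np,json
from rig import manip
def snap(n,f):
    d=manip.get_image(n); cv2.imwrite(f'pics/{f}.png',d['img'][:,:,::-1]); np.save(f'pics/{f}.npy',d,allow_pickle=True); return d
def load(f): return np.load(f'pics/{f}.npy',allow_pickle=True).item()
def RT(d): return cv2.Rodrigues(np.array(d['rvec'],float))[0],np.array(d['tvec'],float).ravel()
def ray(d,u,v,z):
    R,t=RT(d); c=-R.T@t; r=R.T@np.array([(u-d['cx'])/d['fx'],(v-d['cy'])/d['fy'],1]); return c+r*(z-c[2])/r[2]
def proj(d,p):
    R,t=RT(d); q=R@np.array(p)+t; return np.array([d['fx']*q[0]/q[2]+d['cx'],d['fy']*q[1]/q[2]+d['cy']])
E
python3 - <<'E'
from h import *
print(manip.get_state())
for n in('scene','side'):
    d=snap(n,n+'0'); R,t=RT(d); print(n,d['fx'],-R.T@t)
E
```

```text
{'clock': 0.0, 'qpos': array([-1.31298673e+00,  2.76577644e-01,  1.50614184e+00,  1.33571143e-05,
        1.36072825e+00, -1.20998044e-01]), 'qd': array([-0.00010044, -0.00203448,  0.00107405,  0.00078505, -0.00049076,
        0.00060607]), 'effort': array([-2.04256437e-03, -4.16773081e+01, -2.45802695e+01, -8.90714127e-04,
        1.09642619e-02, -6.12952931e-06]), 'position': array([ 0.21250309, -0.53370561,  0.23044616]), 'ee_rot': array([-0.13247372, -0.69442101, -0.13378303,  0.69450146]), 'contact_force': array([ 0.28720069,  0.14729336, -0.42651862]), 'moment': array([ 0.02835857, -0.02589973, -0.02734829]), 'width': 0.08541821338417623}
scene 441.23024645877376 [ 1.09839785 -0.36956517  0.65607   ]
side 452.1986251144319 [ 0.32627202 -0.53037571  0.71079232]
```

View pics/scene0.png

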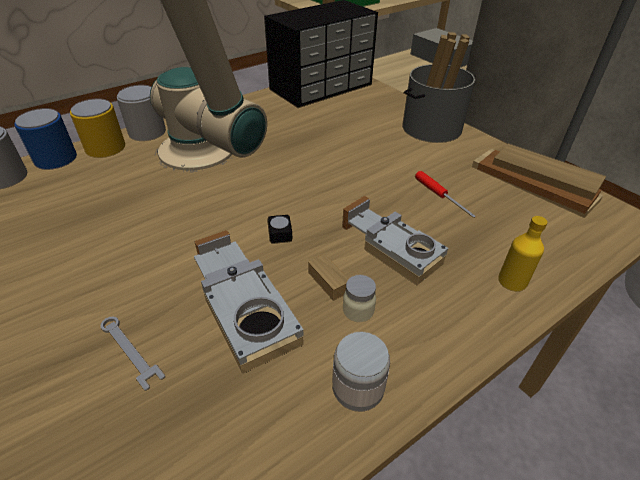

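View pics/side0.png

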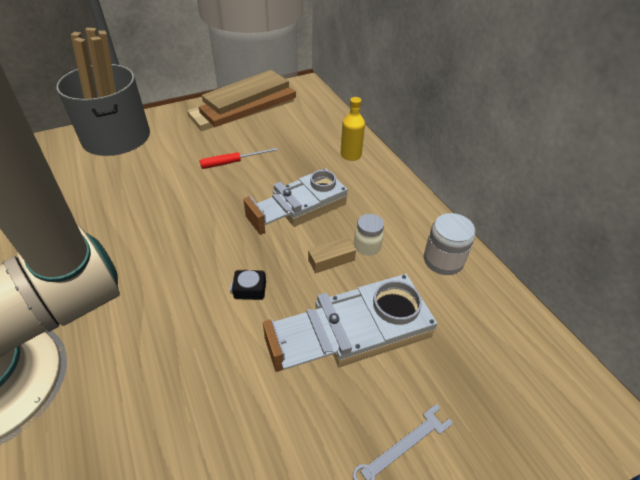

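Small gate: scene view has port at about (420,243), pin head (385,220) and push block (355,212). In the side view these are at (322,180), (287,192) and (255,214). The larger gate, offcut and jar lie to one side of it and the screwdriver to the other. I'll zoom in for precise pixels.

```bash
python3 - <<'E'
from h import *
a=load('scene0')['img'][185:285,330:460]; b=load('side0')['img'][150:250,230:360]
o=np.vstack([cv2.resize(x,None,fx=4,fy=3*4/3,interpolation=cv2.INTER_CUBIC) for x in (a,)])
p=cv2.resize(b,None,fx=4,fy=4,interpolation=cv2.INTER_CUBIC)
o=cv2.resize(np.vstack([o,p]),None,fx=.75,fy=.75)
cv2.imwrite('pics/z.png',o[:,:,::-1]);print(o.shape)
E
```

```text
(600, 390, 3)
```

View pics/z.png

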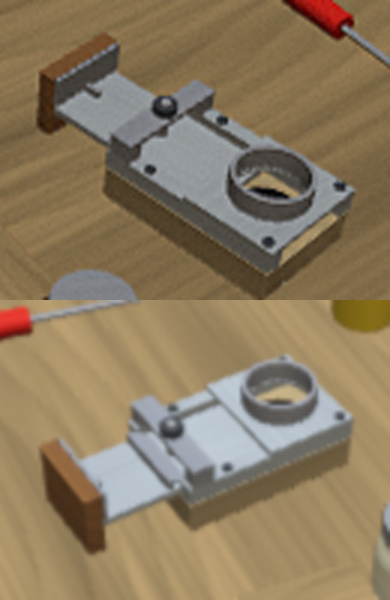

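```bash
python3 - <<'E'
from h import *
S,D=load('scene0'),load('side0')
s=lambda u,v,z:ray(S,330+u/3,185+v/3,z)
t=lambda u,v,z:ray(D,230+u/3,150+(v-300)/3,z)
np.set_printoptions(precision=4,suppress=True)
f=lambda n,a,b:print(n,a[:2],b[:2])
f('pin',s(165,100,.071),t(173,424,.071))
f('port',s(271,176,.065),t(280,387,.065))
f('topL',s(105,35,.064),t(42,444,.064)); f('topR',s(38,70,.064),t(88,503,.064))
pin=(s(165,100,.071)+t(173,424,.071))/2; po=(s(271,176,.065)+t(280,387,.065))/2
x=(po-pin)[:2]; print(np.linalg.norm(x)); x/=np.linalg.norm(x); print('yaw',np.degrees(np.arctan2(x[1],x[0])))
A=(t(42,444,.064)+s(105,35,.064))/2;B=(t(88,503,.064)+s(38,70,.064))/2; w=(A-B)[:2]; print('w',np.linalg.norm(w),'yaw',np.degrees(np.arctan2(-w[0],w[1])))
print('push', pin[:2]-x*.09,(A+B)[:2]/2)
# others
for n,u,v,z,d in [('tape',280,230,.036,S),('tape',249,281,.036,D),('screw',432,184,.01,S),('screw',220,160,.01,D),('offc',327,278,.035,S),('wideblk',212,240,.064,S)]: print(n,ray(d,u,v,z)[:2])
E
```

```text
pin [0.6035 0.1646] [0.6016 0.1566]
port [0.6978 0.1736] [0.6931 0.1682]
topL [0.5147 0.1862] [0.5116 0.1831]
topR [0.5189 0.1194] [0.5197 0.1132]
0.09342473132906415
yaw 6.349393410058046
w 0.06867197152040068 yaw 5.137891246784878
push [0.5131 0.1507] [0.5162 0.1505]
tape [ 0.4725 -0.0135]
tape [ 0.4497 -0.0102]
screw [0.519  0.4096]
screw [0.5205 0.4037]
offc [ 0.6428 -0.0146]
wideblk [ 0.4477 -0.1566]
```

Push face is at about (0.515, 0.150) with a yaw of about 5.7°. I'll shut the fingers and travel high to a point behind the block.

>>> step_arm(increments=[{"grip": 0,"delta_pos": [0.01,0.028,0],"twist": -1.6},{"grip": 0,"delta_pos": [0.01,0.028,0],"twist": -1.6},{"grip": 0,"delta_pos": [0.01,0.028,0],"twist": -1.6},{"grip": 0,"delta_pos": [0.01,0.028,0],"twist": -1.6},{"grip": 0,"delta_pos": [0.01,0.028,0],"twist": -1.6},{"grip": 0,"delta_pos": [0.01,0.028,0],"twist": -1.6},{"grip": 0,"delta_pos": [0.01,0.028,0],"twist": -1.6},{"grip": 0,"delta_pos": [0.01,0.028,0],"twist": -1.6},{"grip": 0,"delta_pos": [0.01,0.028,0],"twist": -1.6},{"grip": 0,"delta_pos": [0.01,0.028,0],"twist": -1.6}], force=30)

```text
clock: 0.93
position: [0.3126, -0.2527, 0.2311]
ee_rot: [-0.034, -0.706, -0.035, 0.706]
contact_force: [-0.4, -0.7, -0.8]
width: 0.0001
```

>>> step_arm(increments=[{"grip": 0,"delta_pos": [0.01,0.03,0]},{"grip": 0,"delta_pos": [0.01,0.03,0]},{"grip": 0,"delta_pos": [0.01,0.03,0]},{"grip": 0,"delta_pos": [0.01,0.03,0]},{"grip": 0,"delta_pos": [0.01,0.03,0]},{"grip": 0,"delta_pos": [0.01,0.03,0]},{"grip": 0,"delta_pos": [0.01,0.03,0]},{"grip": 0,"delta_pos": [0.01,0.03,0]},{"grip": 0,"delta_pos": [0.01,0.03,0]},{"grip": 0,"delta_pos": [0.01,0.03,0]}])

```text
schema error: expected keys grip, delta_pos, twist
```

>>> step_arm(increments=[{"grip": 0,"delta_pos": [0.01,0.034,0],"twist": 0},{"grip": 0,"delta_pos": [0.01,0.034,0],"twist": 0},{"grip": 0,"delta_pos": [0.01,0.034,0],"twist": 0},{"grip": 0,"delta_pos": [0.01,0.034,0],"twist": 0},{"grip": 0,"delta_pos": [0.01,0.034,0],"twist": 0},{"grip": 0,"delta_pos": [0.01,0.034,0],"twist": 0},{"grip": 0,"delta_pos": [0.01,0.034,0],"twist": 0},{"grip": 0,"delta_pos": [0.01,0.034,0],"twist": 0},{"grip": 0,"delta_pos": [0.01,0.034,0],"twist": 0},{"grip": 0,"delta_pos": [0.01,0.034,0],"twist": 0}])

```text
clock: 1.77
position: [0.4124, 0.0876, 0.2312]
ee_rot: [-0.035, -0.706, -0.035, 0.706]
contact_force: [0.6, -0.3, 0.5]
width: 0.0003
```

>>> step_arm(increments=[{"grip": 0,"delta_pos": [0.015,0.028,0],"twist": 0},{"grip": 0,"delta_pos": [0.015,0.028,0],"twist": 0},{"grip": 0,"delta_pos": [0,0,0],"twist": 0},{"grip": 0,"delta_pos": [0,0,0],"twist": 0}])

```text
clock: 2.1
position: [0.4426, 0.1428, 0.2307]
ee_rot: [-0.036, -0.706, -0.036, 0.707]
contact_force: [-0.1, 0.7, -0.3]
width: -0.0002
```

```bash
python3 - <<'E'
from h import *
s=manip.get_state(); print(s['position'],s['ee_rot'],s['clock'])
d=snap('wrist','w0'); d=snap('side','side1')
E
```

```text
[0.44262034 0.14279078 0.2306566 ] [-0.03643522 -0.70561176 -0.03607113  0.70674139] 2.1
```

View pics/w0.png

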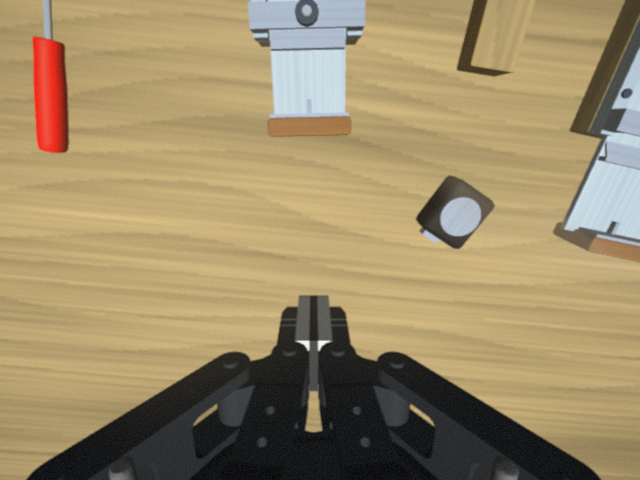

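The wrist view shows the small gate straight ahead and aligned. Its push block spans columns 268–351, around row 127, with the fingertips at (314,300).

```bash
python3 - <<'E'
from h import *
from scipy.spatial.transform import Rotation as Ro
d=load('w0'); p=np.array([0.44262,0.14279,0.23066]); q=[-0.03643522,-0.70561176,-0.03607113,0.70674139]
T=np.eye(4);T[:3,:3]=Ro.from_quat(q,scalar_first=True).as_matrix();T[:3,3]=p;T=T@np.array(d['mount'])
print(T[:3,3])
def wr(u,v,z):
    r=T[:3,:3]@np.array([(u-d['cx'])/d['fx'],(v-d['cy'])/d['fy'],1]);c=T[:3,3];return (c+r*(z-c[2])/r[2])[:2]
hsv=cv2.cvtColor(d['img'],cv2.COLOR_RGB2HSV)
for v in range(112,142,2): print(v,d['img'][v,290],d['img'][v,330])
for n,u,v,z in [('pin',307,11,.071),('L',268,122,.064),('R',351,119,.064),('Lb',268,135,.064),('Rb',351,133,.064),('Lb8',268,135,.008),('Rb8',351,133,.008)]: print(n,wr(u,v,z))
E
```

```text
[0.5264835  0.15057581 0.37298661]
112 [195 212 224] [198 214 225]
114 [186 197 215] [184 196 215]
116 [175 181 196] [154 151 153]
118 [154 116  82] [159 117  70]
120 [168 122  79] [164 120  73]
122 [168 125  78] [164 120  74]
124 [168 124  78] [166 119  71]
126 [168 123  77] [164 120  70]
128 [165 121  72] [166 122  74]
130 [165 122  79] [166 122  74]
132 [171 125  76] [173 127  73]
134 [171 124  71] [159 116  70]
136 [145 126  89] [156 139  98]
138 [172 153 108] [164 143 103]
140 [175 157 113] [166 145 104]
pin [0.60019537 0.16286239]
L [0.5191227 0.1878043]
R [0.52854667 0.11927024]
Lb [0.50873708 0.18718115]
Rb [0.51750163 0.11773642]
Lb8 [0.50552076 0.19381541]
Rb8 [0.51587378 0.11178469]
```

>>> step_arm(increments=[{"grip": 0,"delta_pos": [0,0.001,-0.028],"twist": 0},{"grip": 0,"delta_pos": [0,0.001,-0.028],"twist": 0},{"grip": 0,"delta_pos": [0,0,-0.028],"twist": 0},{"grip": 0,"delta_pos": [0,0,-0.028],"twist": 0},{"grip": 0,"delta_pos": [0,0,-0.028],"twist": 0},{"grip": 0,"delta_pos": [0,0,-0.028],"twist": 0},{"grip": 0,"delta_pos": [0,0,-0.028],"twist": 0},{"grip": 0,"delta_pos": [0,0,0],"twist": 0},{"grip": 0,"delta_pos": [0,0,0],"twist": 0}])

```text
clock: 2.95
position: [0.4412, 0.1424, 0.0348]
ee_rot: [-0.035, -0.705, -0.034, 0.708]
contact_force: [0.5, 0.5, 0.1]
width: -0.0002
```

>>> step_arm(increments=[{"grip": 0,"delta_pos": [0.01,0.0011,0],"twist": 0},{"grip": 0,"delta_pos": [0.01,0.0011,0],"twist": 0},{"grip": 0,"delta_pos": [0.01,0.0011,0],"twist": 0},{"grip": 0,"delta_pos": [0.01,0.0011,0],"twist": 0},{"grip": 0,"delta_pos": [0.01,0.0011,0],"twist": 0},{"grip": 0,"delta_pos": [0,0,0],"twist": 0}])

```text
clock: 3.45
position: [0.4966, 0.1497, 0.0361]
ee_rot: [0.035, 0.708, 0.035, -0.705]
contact_force: [0.5, -0.4, 0.4]
width: -0.0003
```

>>> step_arm(increments=[{"grip": 0,"delta_pos": [0.005,0.0005,0],"twist": 0},{"grip": 0,"delta_pos": [0.005,0.0006,0],"twist": 0},{"grip": 0,"delta_pos": [0.005,0.0005,0],"twist": 0},{"grip": 0,"delta_pos": [0,0,0],"twist": 0}])

```text
clock: 3.78
position: [0.5064, 0.1508, 0.035]
ee_rot: [-0.035, -0.705, -0.035, 0.707]
contact_force: [-3.6, -0.1, 3.3]
width: 0.0
```

Contact made. Pushing in along the gate axis.

>>> step_arm(increments=[{"grip": 0,"delta_pos": [0.004,0.0004,0],"twist": 0},{"grip": 0,"delta_pos": [0.004,0.0005,0],"twist": 0},{"grip": 0,"delta_pos": [0.004,0.0004,0],"twist": 0},{"grip": 0,"delta_pos": [0.004,0.0005,0],"twist": 0},{"grip": 0,"delta_pos": [0.004,0.0004,0],"twist": 0},{"grip": 0,"delta_pos": [0.004,0.0005,0],"twist": 0},{"grip": 0,"delta_pos": [0.004,0.0004,0],"twist": 0},{"grip": 0,"delta_pos": [0.004,0.0005,0],"twist": 0},{"grip": 0,"delta_pos": [0.004,0.0004,0],"twist": 0},{"grip": 0,"delta_pos": [0,0,0],"twist": 0}])

```text
clock: 4.62
position: [0.5402, 0.155, 0.0348]
ee_rot: [-0.035, -0.704, -0.035, 0.709]
contact_force: [-7.7, 1.5, 5.4]
width: -0.0002
```

>>> step_arm(increments=[{"grip": 0,"delta_pos": [0.002,0.0002,0],"twist": 0},{"grip": 0,"delta_pos": [0.002,0.0002,0],"twist": 0},{"grip": 0,"delta_pos": [0.002,0.0002,0],"twist": 0},{"grip": 0,"delta_pos": [0,0,0],"twist": 0}])

```text
clock: 4.95
position: [0.5453, 0.1557, 0.0348]
ee_rot: [-0.035, -0.703, -0.035, 0.709]
contact_force: [-9.4, 1.6, 5.3]
width: -0.0001
```

>>> step_arm(increments=[{"grip": 0,"delta_pos": [0.002,0.0002,0],"twist": 0},{"grip": 0,"delta_pos": [0.002,0.0002,0],"twist": 0},{"grip": 0,"delta_pos": [0.002,0.0002,0],"twist": 0},{"grip": 0,"delta_pos": [0,0,0],"twist": 0}])

```text
clock: 5.28
position: [0.5509, 0.1563, 0.0348]
ee_rot: [-0.035, -0.703, -0.035, 0.71]
contact_force: [-9.3, 2.1, 6.6]
width: -0.0002
```

>>> step_arm(increments=[{"grip": 0,"delta_pos": [0.002,0.0002,0],"twist": 0},{"grip": 0,"delta_pos": [0.002,0.0002,0],"twist": 0},{"grip": 0,"delta_pos": [0,0,0],"twist": 0}])

```text
clock: 5.53
position: [0.5516, 0.1565, 0.0347]
ee_rot: [-0.035, -0.701, -0.035, 0.712]
contact_force: [-15.1, 0.8, 10.9]
width: 0.0
```

>>> step_arm(increments=[{"grip": 0,"delta_pos": [0.002,0.0002,0],"twist": 0},{"grip": 0,"delta_pos": [0.002,0.0002,0],"twist": 0},{"grip": 0,"delta_pos": [0,0,0],"twist": 0}])

```text
clock: 5.78
position: [0.5516, 0.1564, 0.0346]
ee_rot: [-0.036, -0.698, -0.035, 0.715]
contact_force: [-22.2, 0.1, 15.7]
width: -0.0001
```

```bash
python3 - <<'E'
from h import *
a=snap('scene','scene2')['img'][185:285,330:460]; b=snap('side','side2')['img'][150:250,230:360]
cv2.imwrite('pics/z2.png',cv2.resize(np.vstack([a,b]),None,fx=3,fy=3,interpolation=cv2.INTER_CUBIC)[:,:,::-1])
print(manip.get_state()['contact_force'])
E
```

```text
[-22.2650307   -0.38225977  16.19623626]
```

View pics/z2.png

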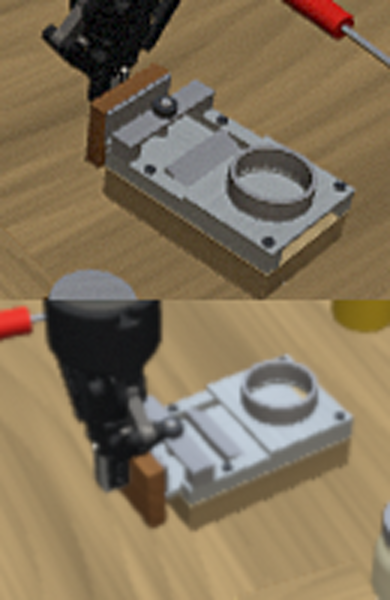

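The slide is fully in: the port is covered, the force is rising and the tip has stalled at x=0.5516. Backing away gently.

>>> step_arm(increments=[{"grip": 0,"delta_pos": [-0.004,-0.0004,0],"twist": 0},{"grip": 0,"delta_pos": [-0.004,-0.0005,0],"twist": 0},{"grip": 0,"delta_pos": [-0.004,-0.0004,0],"twist": 0},{"grip": 0,"delta_pos": [-0.004,-0.0005,0],"twist": 0},{"grip": 0,"delta_pos": [-0.004,-0.0004,0],"twist": 0},{"grip": 0,"delta_pos": [-0.004,-0.0005,0],"twist": 0},{"grip": 0,"delta_pos": [-0.004,-0.0004,0],"twist": 0},{"grip": 0,"delta_pos": [-0.004,-0.0005,0],"twist": 0},{"grip": 0,"delta_pos": [-0.004,-0.0004,0],"twist": 0},{"grip": 0,"delta_pos": [-0.004,-0.0004,0],"twist": 0}])

```text
clock: 6.72
position: [0.5241, 0.1525, 0.0354]
ee_rot: [0.035, 0.707, 0.035, -0.706]
contact_force: [1.6, 0.3, -0.8]
width: 0.0002
```

>>> step_arm(increments=[{"grip": 0,"delta_pos": [-0.015,-0.0016,0],"twist": 0},{"grip": 0,"delta_pos": [-0.015,-0.0016,0],"twist": 0},{"grip": 0,"delta_pos": [-0.015,-0.0016,0],"twist": 0},{"grip": 0,"delta_pos": [-0.015,-0.0016,0],"twist": 0},{"grip": 0,"delta_pos": [0,0,0.03],"twist": 0},{"grip": 0,"delta_pos": [0,0,0.03],"twist": 0},{"grip": 0,"delta_pos": [0,0,0.03],"twist": 0},{"grip": 0,"delta_pos": [0,0,0.03],"twist": 0},{"grip": 0,"delta_pos": [0,0,0.03],"twist": 0},{"grip": 0,"delta_pos": [0,0,0],"twist": 0}])

```text
clock: 7.55
position: [0.4686, 0.1467, 0.1917]
ee_rot: [0.035, 0.711, 0.036, -0.701]
contact_force: [0.2, -1.1, 0.6]
width: -0.0002
```

```bash
python3 - <<'E'
from h import *
a=snap('scene','scene3')['img'][185:285,330:460]; b=snap('side','side3')['img'][150:250,230:360]
cv2.imwrite('pics/z3.png',cv2.resize(np.vstack([a,b]),None,fx=3,fy=3,interpolation=cv2.INTER_CUBIC)[:,:,::-1])
s=manip.get_state();print(s['contact_force'],s['position'],s['clock'])
snap('wrist','w3')
E
```

```text
[-0.95021668 -0.28033907 -0.27634106] [0.46519102 0.14612216 0.1867844 ] 7.65
```

View pics/z3.png

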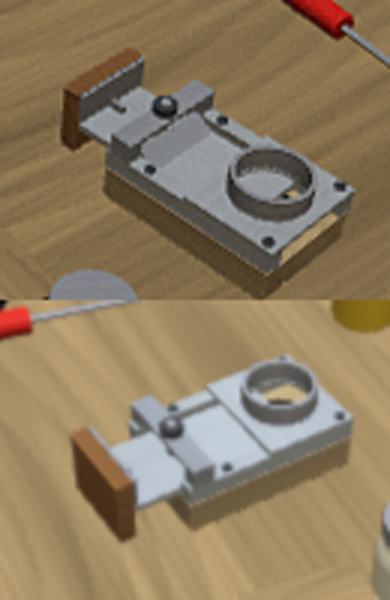

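View pics/scene3.png

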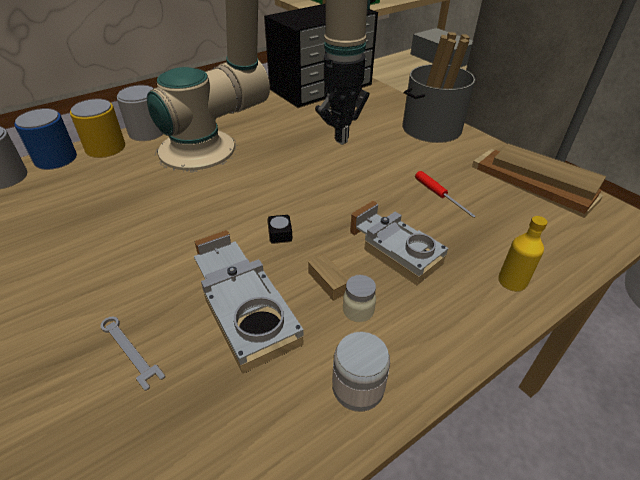

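The slide is now half-way out with the pin down, and the port is half covered. Everything else looks unmoved. One numeric check, then hand-in.

```bash
python3 - <<'E'
from h import *
D=load('side0');t=lambda u,v,z:ray(D,230+u/3,150+(v-300)/3,z)
print('shift',(t(73,433,.064)-t(42,444,.064))[:2])
a,b=load('scene0')['img'].astype(int),snap('scene','scene4')['img'].astype(int)
m=(abs(a-b).sum(2)>60).astype('uint8'); m[:160]=0
print([s.tolist() for s in cv2.connectedComponentsWithStats(m)[2][1:] if s[4]>5])
s=manip.get_state(); print(s['clock'],abs(s['qd']).max(),s['contact_force'])
manip.sign_off()
E
```

```text
shift [0.02408831 0.00190049]
[[342, 196, 36, 40, 792], [377, 222, 23, 19, 158], [410, 242, 18, 9, 118]]
7.75 0.01627348320612415 [-0.34339495 -0.45552593 -1.64232551]
the job is handed in; nothing more can be done
```

The smaller gate is throttled to half and the job is handed in, at about 7.8 s of the 34 s allowed.

- **Push:** With the fingers shut, I pushed the block's outer face along the gate axis until it hit the end stop. The tip stalled at x = 0.5516 m, and the force on the tool, as read after each move, peaked at about 27 N. The picture there showed the port covered.
- **Release:** I backed straight away and lifted clear. The slide sprang back and was caught by its pin.
- **Slide position:** The block ended 24 mm in from rest by the side camera, against 25 mm nominal. The pin looks down and the port half covered.
- **Everything else:** Comparing the scene pictures from before and after (leaving out the top third, where the arm is), only the smaller gate's block, slide and port changed. The larger gate and the loose items did not move.
- **Robot:** At hand-in the arm was well clear, touching nothing and essentially still.

One early move call was refused because I left out the twist value, so it moved nothing. No check failed or disagreed beyond the camera's roughly 2 mm accuracy; the gate's yaw came out between 5° and 7° depending on the view.

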